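Release the cam lock and dock the digital gauge on the test port

ROBOT

A 6-joint arm with a two-finger parallel gripper is mounted at the origin on the work surface. World frame = base frame: x ahead of the robot, y to its left, z up, the work surface at z = 0. Lengths are in m, angles in degrees, forces in N, time in s.
With the tool pointing down it reaches from about 0.35 to 0.875 m from the base axis. Payload 4.2 kg.
Tool frame: the origin (TCP) lies between the finger pads; the fingertips stand 17 mm ahead of it and the grasp point (between the pads) lies 2 mm behind it; z points along the fingers, y is the direction in which the jaws open and shut (so a half turn about z gives the same grasp; the last joint's range is limited). The gripper opens to 87 mm and grips with 3 to 60 N. Pads are 19 mm wide; open, the fingers measure 117 mm over their backs; the gripper's body (75 mm by 190 mm) begins 51 mm behind the grasp point.
Start: joints at [-56.287, 22.042, 0.453, 0, -68.411, -14.817], TCP at [0.202, -0.591, 0.24] pointing down, gripper open.
Joint ranges: [-179.83, 179.83], [-69.29, 118.12], [-61.27, 80.66], [-181.25, 117.63], [-171.15, -9.14], [-177.46, 177.46]. Speed limits (degrees/s): [159.86, 159.86, 180, 180, 180, 180].

INTERFACE

Orientations are given as a 3x3 rotation matrix whose columns are the frame's x, y, z axes.
In Python, from station import r gives the robot as it stands.
- The arm moves only by the shell command python3 -m creep 'ROWS'. ROWS is JSON, a list of rows, each a list of 7 numbers: the opening, from 0 (shut) to 1 (fully open), then the shift along the tool's x, y, z scaled (see below), then the turn, a rotation vector about the tool's x, y, z scaled (see below). A call has 1 to 5 rows; each row is the pose to reach, as a shift and turn from the pose measured when the call began, along the tool's axes at that moment, turning the shorter way round; what a row does not reach only later rows make up. The controller multiplies each number of a shift by 300 mm and each number of a turn by 180 degrees. A row lasts 1/12 s, in which the tool goes at most 41.7 mm and 7.16 degrees, less where a joint would pass 70% of its speed; a pose out of reach is approached as far as the arm can. A call with a number of a shift or a turn outside -1 to 1 is refused whole. A call with a gripper value outside its range is refused whole. The fingers move at their own pace and stop on an object; the grip force is fixed at half the most. Time passes only in rows, so rows that repeat a pose let the fingers close. It gives the time, the measured TCP pose, the force and the opening at its end, in the units of the state.
- r.sense(): the state, without advancing time (a new reading comes with each control period).
- r.capture(name): name is "scene" or "top"; returns the picture (384x512x3 uint8, blue, green, red); there is no depth.
- r.camera_model(name): a dict with "mtx" (3x3 intrinsics, pixels), "R" (3x3) and "t" (3): a world point X has camera coordinates R X + t. Camera axes: x right, y down, z forward; pixel columns grow to the right and rows downward; lengths in m; the calibration is good to about 2 mm. A picture is of the moment at which its call begins. camera_model takes no time and is no camera call.
- r.finish_job(): hands the job in, once; it reports no verdict.
Trained networks look in the newest picture that a camera, given by its name, has taken for a name from the list of things; names that differ only in an ending like _2 or _b are one class to them, and where a whole thing is asked for, a point or a joint stands for the part that bears it (a point fixed in the world has none). Each returns a list of dicts, best first, with "score" (0 to 1); they miss things now and then, are a little off and sometimes report something else, mostly with a low value. They report only what shows in the picture. A call takes as long as a camera call.
- r.recognise(camera, target): "rect" ([left, top, right, bottom] as shares, 0 to 1, of the picture: columns of its width, rows of its height, round what is visible of it).
- r.outline_of(camera, target): "pixels" (384x512 bool, what is visible of it) and "rect" ([left, top, right, bottom] as shares, 0 to 1, of the picture: columns of its width, rows of its height, round what is visible of it).
The state is a dict: "time_s": time; "joints": joint angles; "joint_velocities": joint speeds; "effort": joint torques, N m; "tcp_pos": TCP position; "ee_rot": TCP orientation; "wrist_force": force on the tool from outside, world axes, zero at the start; "moment": the same for the moment, N m; "gripper_width": opening from 0.0 (shut) to 1.0 (fully open).
Only numpy, scipy, OpenCV 4.12 (cv2) and the standard library are available. Lean on these libraries where they do the work, as an engineer would, in place of code of your own. Each camera call takes 0.05 s, during which the arm holds its last target.

TASK

Dock the digital pressure gauge on the brass test port: swing the red-knobbed lever of the eccentric cam lock round to its stop pin, so that the cam is at its low point, and only then push the gauge carriage forward by its upright aluminium plate until it is fully home. Just push with the fingertips: leave the gauge sitting in its nest without pushing on it or lifting it, and do not disturb the loose things on the table.

Things in the scene. Friction and masses are not known exactly. Their poses are not given: they have to be found in the camera images.
- dock: fixed docking station, does not move: aluminium base 255 x 130 x 12 mm with a wing on its right (-y) for the cam. Origin: on the table top under the carriage. Its +x is 'forward', from the push plate (robot's side) to the brass port; +y left, z up; turned up to 0.35 rad. In its frame the cam pivot is at x 10, y -115 mm; the port block spans x 99 to 163, y -29 to 67 mm, 115 mm high.
- cam (a joint): cam angle about its upright pivot, rad; grows anticlockwise seen from above. 0 = high point, lever straight back (station -x), the cam stops the carriage's follower roller. 1.57 = lever out to the right (-y). 3.14 = low point, lever forward (+x) against its stop pin, no farther. Starts at 0.1 to 0.9. Stays where it is left; friction 0.16 N m (3 N at 55 mm).
- cam_pivot (a point): on the cam's pivot axis at mid height of the lever, 54 mm above the table. The lever is a dark steel bar 14 mm wide, 48 to 60 mm above the table, from the pivot to the red knob; it points the same way as the cam's high side. Under it: hub of 10 mm radius, and the cam, a steel disc of 52 mm diameter set 14 mm off the pivot, 13 to 25 mm above the table.
- lever_knob (a point): centre of the red ball knob (26 mm diameter) at the lever's end, 85 mm from the pivot axis and 56 mm above the table.
- stop_pin (a point): top of the steel stop pin (10 mm diameter, 58 mm high) at station x 62, y -102 mm, on the left of the lever when that points forward.
- carriage (a joint): travel of the gauge carriage along the station's +x, m. 0 = back (start), 0.026 = fully home against its stops. Slides with about 4 N of friction and stays where it is left. Unless the cam is at its low point, the follower roller runs against the cam before the carriage is home.
- push_face (a point): middle of the rear face of the carriage's upright aluminium push plate (84 mm wide, 8 mm thick, 32 to 82 mm above the table), 57 mm above the table; at station x -75, y 0 mm with the carriage back. Push it towards the station's +x. The carriage's black plate below ends flush with it; behind, only the 12 mm base sticks out, by 15 mm.
- follower (a point): top of the stud of the carriage's follower roller, 39 mm above the table, on the black follower arm (34 mm high, 24 mm wide) that reaches from the carriage out to the right, under the lever's start position; the stud is at station x -39, y -115 mm with the carriage back.
- gauge: round digital pressure gauge, nickel-bronze, 100 mm diameter and 42 mm thick (its face 77 mm above the table), loose in the white nest of the carriage, 67 mm ahead of the push plate's rear face, its stem forward. Its origin is the middle of its underside, its x axis points along the stem. To be left alone; it rides along with the carriage.
- nest (a point): the middle of the nest's floor on the carriage, 32 mm above the table, where the gauge's origin belongs.
- nipple_tip (a point): end of the gauge's brass nipple (14 mm diameter), 102 mm ahead of the gauge's origin, 53 mm above the table.
- port_mouth (a point): centre of the mouth of the brass port sleeve on the station (bore 22 mm), 53 mm above the table; its x axis points into the bore. At the start the nipple's tip is 5 mm before it, with the carriage home 21 mm inside.
- blue_cap: loose blue knurled cap, 30 mm diameter, 22 mm high; origin under its centre. Not to be moved.
- brass_adapter: loose brass adapter standing upright, 32 mm wide, 40 mm high; origin under its centre. Not to be moved.
- steel_plug: loose steel hexagon plug, 30 mm wide, 32 mm high; origin under its centre. Not to be moved.
- dial_gauge: loose small dial gauge lying face up, 64 mm diameter, 30 mm high; origin under its centre. Not to be moved.
- spanner: loose spanner lying flat along its x axis. Not to be moved.
- screwdriver: loose screwdriver lying along its x axis. Not to be moved.
- filter_pot: loose black filter pot with a red band, 36 mm diameter, 82 mm high, standing; origin under its centre. Not to be moved.

How it is judged (in metres and radians):
On the way, in this order (a step that is already met when the one before it is completed fails the run):
1. the cam is turned to its low point while the carriage is still back (value of joint cam above 2.85 rad and value of joint carriage below 0.005 m), for 0.1 s.
2. the carriage is pushed home and the gauge's nipple sits in the port (value of joint carriage above 0.024 m and x of nipple_tip in the frame of port_mouth above 0.016 m), for 0.2 s.
At the end, for the whole second after the job is handed in: The cam is within 0.29 rad of its low point (3.14), the carriage is at 24 mm or more of its 26 mm travel, the gauge rests in its nest (origin within 8 mm) with its nipple at least 16 mm inside the port (all of step 2 and value of joint cam above 2.85 rad and distance between gauge and nest below 0.008 m and linear speed of gauge below 0.02 m/s); the robot touches nothing.
It fails at once if the carriage is pushed more than 5 mm forward while the cam is not at its low point (value of joint carriage above 0.005 m and value of joint cam below 2.8 rad).
It fails at once if the gauge is lifted or pushed out of its nest (distance between gauge and nest above 0.01 m or angle between gauge's own z axis and vertical above 0.15 rad).
It fails at once if the gauge itself is pushed with the fingers or the arm (over 4 N) (contact force between any of the fingers, the arm and gauge above 4 N).
It fails at once if a loose thing on the table is moved more than 15 mm (distance of any of blue_cap, brass_adapter, steel_plug, dial_gauge, spanner, screwdriver, filter_pot from where it was at the start of the episode above 0.015 m).
It also fails if it takes over 48 s, if anything falls off the work surface, if the arm or the gripper's body presses on something with over 40 N, if the wrist force passes 120 N, or if a joint passes its speed limit or range.

## Working session

There is one attempt and no reset: what is moved stays moved. The work goes in short steps, Python scripts to look and compute and a shell command to move; the robot and the scene stay as the last step left them, time stands still between calls to the robot, and variables do not carry over. Pictures are saved under pics/ and viewed, and the job is handed in when it is done.

```bash
ls; mkdir -p pics; python3 - <<'E'
from station import r
import cv2,numpy as np
for n in("scene","top"):
    cv2.imwrite(f"pics/{n}0.png",r.capture(n))
    m=r.camera_model(n); print(n,np.round(m["mtx"],1).tolist(),np.round(m["R"],4).tolist(),np.round(m["t"],4).tolist())
    for t in["lever_knob","stop_pin","dock","carriage","cam","push_face","follower","gauge","port_mouth","filter_pot"]:
        try:
            print(t,[(round(d["score"],2),[round(a*b) for a,b in zip(d["rect"],(512,384,512,384))]) for d in r.recognise(n,t)][:2])
        except Exception as e: print(t,e)
print(r.sense())
E
```

```text
pics
scene [[468.3, 0.0, 256.7], [0.0, 468.3, 187.3], [0.0, 0.0, 1.0]] [[-0.0134, 0.9998, 0.0137], [0.7469, 0.0191, -0.6646], [-0.6647, 0.0013, -0.7471]] [-0.0628, -0.4243, 1.5366]
lever_knob [(0.67, [174, 162, 208, 206])]
stop_pin [(0.62, [170, 141, 298, 248]), (0.4, [223, 149, 265, 200])]
dock [(0.84, [173, 141, 297, 247])]
carriage [(0.75, [195, 142, 276, 203])]
cam [(0.55, [171, 163, 207, 204])]
push_face [(0.83, [197, 140, 278, 202]), (0.66, [301, 138, 336, 186])]
follower [(0.72, [195, 136, 274, 205])]
gauge [(0.65, [195, 141, 277, 204])]
port_mouth [(0.56, [172, 136, 299, 246])]
filter_pot [(0.4, [172, 139, 295, 245])]
top [[379.0, 0.0, 255.5], [0.0, 379.0, 191.1], [0.0, 0.0, 1.0]] [[0.0055, -1.0, 0.0061], [-0.9902, -0.0063, -0.1394], [0.1394, -0.0053, -0.9902]] [0.0611, 0.6092, 0.9649]
lever_knob [(0.84, [296, 187, 335, 217]), (0.64, [220, 217, 229, 223])]
stop_pin [(0.87, [219, 149, 335, 251])]
dock [(0.66, [221, 144, 330, 250])]
carriage [(0.58, [238, 183, 318, 245])]
cam [(0.86, [295, 184, 332, 216]), (0.74, [223, 145, 332, 250])]
push_face [(0.85, [237, 182, 316, 243]), (
[... 314 characters left out ...]
1e-03,
       -6.84103136e+01, -1.48164711e+01]), 'joint_velocities': array([-0.00436951, -0.00921341, -0.03501899,  0.02260664,  0.01370116,
       -0.03223375]), 'effort': array([-8.49259436e-05, -3.90477920e+01,  1.87623954e+01,  4.22452748e+00,
        1.53841573e-02, -2.21015824e-05]), 'tcp_pos': array([ 0.20242858, -0.59128785,  0.23955941]), 'ee_rot': array([[-9.46113383e-01, -3.23835551e-01,  4.70611062e-05],
       [-3.23835552e-01,  9.46113384e-01, -1.22217968e-05],
       [-4.05672901e-05, -2.68032648e-05, -9.99999999e-01]]), 'wrist_force': array([-0.32170699, -0.28110523,  0.77914316]), 'moment': array([ 0.01521154,  0.02176674, -0.04383103]), 'gripper_width': 0.9982538456087582}
```

```bash
python3 - <<'E'
import cv2
a=cv2.imread("pics/top0.png"); cv2.imwrite("pics/topz.png",cv2.resize(a[120:270,150:350],None,fx=4,fy=4,interpolation=cv2.INTER_CUBIC))
a=cv2.imread("pics/scene0.png"); cv2.imwrite("pics/scenez.png",cv2.resize(a[120:270,150:350],None,fx=4,fy=4,interpolation=cv2.INTER_CUBIC))
E
```

```text
(no output)
```

View pics/top0.png

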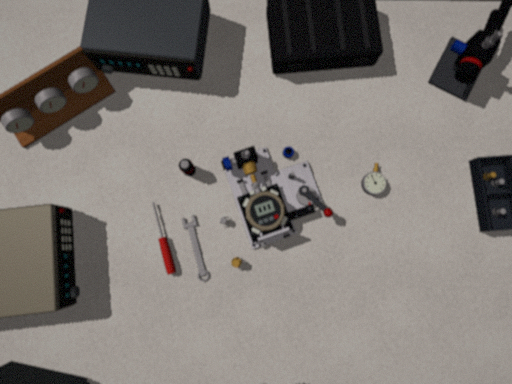

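View pics/scene0.png

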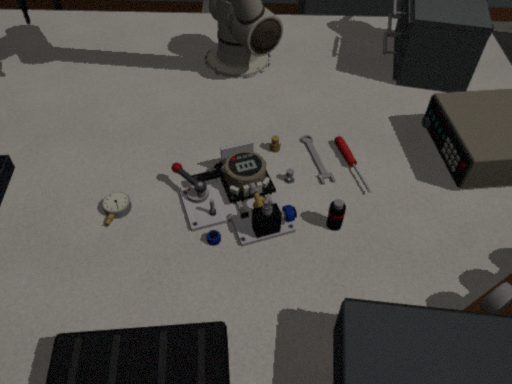

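```bash
sleep 1
```

```text
(no output)
```

View pics/topz.png

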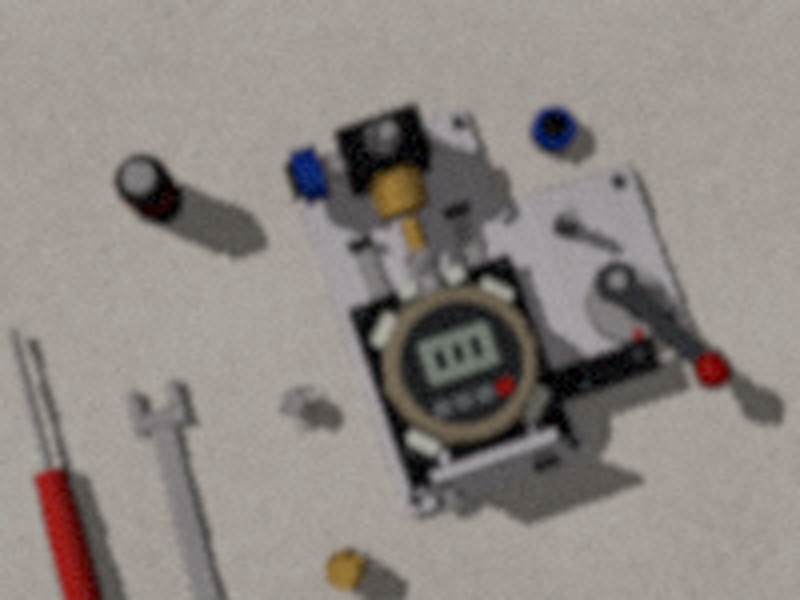

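View pics/scenez.png

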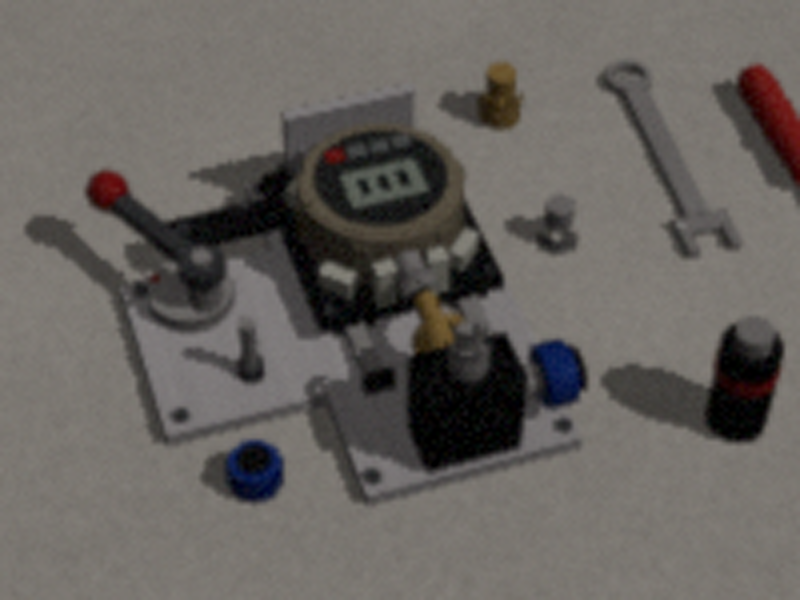

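```bash
cat > geo.py <<'E'
import numpy as np
from scipy.optimize import least_squares
from station import r
M={n:r.camera_model(n) for n in("scene","top")}
def proj(n,X):
    m=M[n]; c=m["R"]@np.asarray(X)+m["t"]; p=m["mtx"]@c; return p[:2]/p[2]
def st(p,x,y,z):
    c,s=np.cos(p[2]),np.sin(p[2]); return np.array([p[0]+c*x-s*y,p[1]+s*x+c*y,z])
def knob(p):
    a=p[3]; return st(p,.010-.085*np.cos(a),-.115-.085*np.sin(a),.056)
E
cat > fit.py <<'E'
from geo import *
def z(x,y): return np.array([150+x/4-.375,120+y/4-.375])
obs=[("top",z(618,282),(.010,-.115,.062)),("top",z(568,222),(.062,-.102,.058)),("top",z(460,364),(-.008,0,.077)),
("top",z(557,434),(-.071,-.042,.082)),("top",z(432,476),(-.071,.042,.082)),
("scene",z(205,258),(.010,-.115,.064)),("scene",z(248,323),(.062,-.102,.058)),("scene",z(384,181),(-.008,0,.077)),
("scene",z(413,92),(-.075,.042,.082)),("scene",z(283,117),(-.075,-.042,.082))]
kn=[("top",z(712,369)),("scene",z(109,189))]
def f(p): return np.concatenate([proj(n,st(p,*X))-o for n,o,X in obs]+[proj(n,knob(p))-o for n,o in kn])
s=least_squares(f,[.5,-.05,.25,.5],loss="soft_l1"); p=s.x
print(p.round(4)); print(f(p).reshape(-1,2).round(1).tolist())
for k,X in dict(pivot=(.01,-.115,.054),pin=(.062,-.102,.058),push=(-.075,0,.057),fol=(-.039,-.115,.039)).items(): print(k,st(p,*X).round(4))
print("knob",knob(p).round(4))
np.save("p.npy",p)
E
python3 fit.py
```

```text
[0.5643 0.0445 0.3428 0.4783]
[[-0.6, -1.1], [0.2, -2.7], [-0.1, -1.1], [-0.3, -0.8], [-0.5, -0.1], [-0.7, -1.4], [0.1, -1.0], [-0.5, -2.4], [0.1, -3.7], [-0.2, -2.7], [-0.3, -0.4], [-0.1, -0.3]]
pivot [ 0.6124 -0.0604  0.054 ]
pin [ 0.657  -0.0307  0.058 ]
push [0.4937 0.0193 0.057 ]
fol [ 0.5662 -0.0769  0.039 ]
knob [ 0.5545 -0.1227  0.056 ]
```

```bash
cat > go.py <<'E'
import sys
from geo import *
p=np.load("p.npy")
def to(x,y,z):
    s=r.sense(); d=np.asarray(s["ee_rot"]).T@(st(p,x,y,z)-s["tcp_pos"]); return (d/.3).round(4)
def here():
    s=r.sense(); c,q=np.cos(p[2]),np.sin(p[2]); d=np.array(s["tcp_pos"])-[p[0],p[1],0]
    return np.round([c*d[0]+q*d[1],-q*d[0]+c*d[1],d[2]],4),np.round(s["wrist_force"],1),s["time_s"]
if __name__=="__main__":
    print(here())
    for a in sys.argv[1:]:
        v=[float(t)/1000 for t in a.split(",")]; print(a,to(*v),"mm",(to(*v)*300).round(1))
    # yaw error of the tool
    R=np.asarray(r.sense()["ee_rot"]); print("yaw tool-station deg",np.degrees(np.arctan2(-R[1,0],-R[0,0])-p[2]).round(2))
E
python3 go.py=-1 2>/dev/null; python3 go.py " -57,-112,150" " -57,-112,62"
```

```text
(array([-0.5545, -0.4772,  0.2396]), array([-0.3, -0.3,  0.8]), 1.1)
 -57,-112,150 [-1.6425  1.2387  0.2986] mm [-492.8  371.6   89.6]
 -57,-112,62 [-1.6425  1.2387  0.5919] mm [-492.8  371.6  177.6]
yaw tool-station deg -0.74
```

```bash
python3 -m creep '[[0,-0.55,0.415,0,0,0,0],[0,-0.55,0.415,0,0,0,0],[0,-0.55,0.415,0,0,0,0],[0,-0.55,0.415,0,0,0,0],[0,-0.55,0.415,0,0,0,0]]'; python3 go.py " -57,-112,150"
```

```text
time_s: 1.52
tcp_pos: [0.3189, -0.4184, 0.2397]
ee_rot: [[-0.946, -0.323, 0.0], [-0.323, 0.946, -0.0], [-0.0, -0.0, -1.0]]
wrist_force: [1.4, 1.1, -0.4]
gripper_width: 0.707
(array([-0.3867, -0.3535,  0.2397]), array([ 1.4,  1.1, -0.4]), 1.5167)
 -57,-112,150 [-1.0881  0.8197  0.2991] mm [-326.4  245.9   89.7]
yaw tool-station deg -0.77
```

```bash
python3 -m creep '[[0,-0.55,0.41,0,0,0,0],[0,-0.55,0.41,0,0,0,0],[0,-0.55,0.41,0,0,0,0],[0,-0.55,0.41,0,0,0,0],[0,-0.55,0.41,0,0,0,0]]'; python3 go.py " -57,-112,150"
```

```text
time_s: 1.93
tcp_pos: [0.436, -0.2467, 0.2402]
ee_rot: [[-0.946, -0.324, 0.001], [-0.324, 0.946, -0.001], [-0.001, -0.001, -1.0]]
wrist_force: [1.0, -0.3, -0.8]
gripper_width: 0.327
(array([-0.2187, -0.2312,  0.2402]), array([ 1. , -0.3, -0.8]), 1.9333)
 -57,-112,150 [-0.5335  0.4045  0.3007] mm [-160.   121.4   90.2]
yaw tool-station deg -0.75
```

```bash
python3 -m creep '[[0,-0.54,0.4,0.1,0,0,0],[0,-0.54,0.4,0.1,0,0,0],[0,-0.54,0.4,0.1,0,0,0],[0,-0.54,0.4,0.1,0,0,0],[0,-0.54,0.4,0.1,0,0,0]]'; python3 go.py " -57,-112,150"
```

```text
time_s: 2.35
tcp_pos: [0.5515, -0.0786, 0.2103]
ee_rot: [[-0.946, -0.324, 0.002], [-0.324, 0.946, -0.001], [-0.002, -0.001, -1.0]]
wrist_force: [0.5, 0.1, 0.3]
gripper_width: 0.02
(array([-0.0534, -0.1116,  0.2103]), array([0.5, 0.1, 0.3]), 2.35)
 -57,-112,150 [ 0.0122 -0.0011  0.201 ] mm [ 3.7 -0.3 60.3]
yaw tool-station deg -0.7
```

```bash
python3 -m creep '[[0,0.012,0,0.3,0,0,0],[0,0.012,0,0.3,0,0,0],[0,0.012,0,0.33,0,0,0],[0,0.012,0,0.33,0,0,0]]'; python3 go.py " -57,-112,62"; python3 - <<'E'
from geo import *
import cv2
p=np.load("p.npy"); s=r.sense(); tip=s["tcp_pos"]+np.asarray(s["ee_rot"])[:,2]*.017
for n in M:
    a=r.capture(n); c=proj(n,tip); print(n,c)
    x0,y0=int(c[0])-70,int(c[1])-55
    b=cv2.resize(a[y0:y0+110,x0:x0+140],None,fx=5,fy=5,interpolation=cv2.INTER_CUBIC)
    cv2.circle(b,tuple(int(v) for v in (c-[x0,y0]+.4)*5),4,(0,255,0),-1)
    for q in (st(p,.01,-.115,.06),knob(p),st(p,.062,-.102,.058)): cv2.circle(b,tuple(int(v) for v in (proj(n,q)-[x0,y0]+.4)*5),4,(255,255,0),-1)
    cv2.imwrite(f"pics/{n}1.png",b)
E
```

```text
time_s: 2.68
tcp_pos: [0.5451, -0.0796, 0.1066]
ee_rot: [[-0.946, -0.324, -0.008], [-0.324, 0.946, -0.001], [0.008, 0.002, -1.0]]
wrist_force: [-0.1, 0.0, 0.0]
gripper_width: 0.004
(array([-0.0598, -0.1104,  0.1066]), array([-0.1,  0. ,  0. ]), 2.6833)
 -57,-112,62 [-0.0105 -0.0054  0.1487] mm [-3.2 -1.6 44.6]
yaw tool-station deg -0.71
scene [193.88981358 154.16424867]
top [312.92412141 214.029265  ]
```

```bash
sleep 1
```

```text
(no output)
```

View pics/scene1.png

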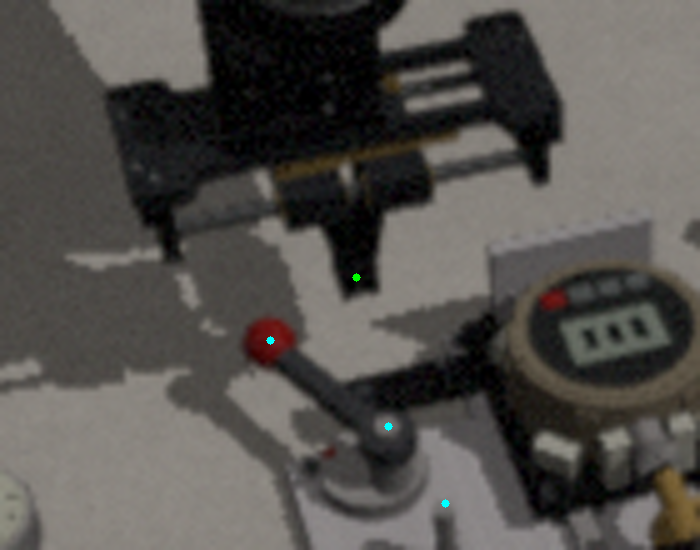

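View pics/top1.png

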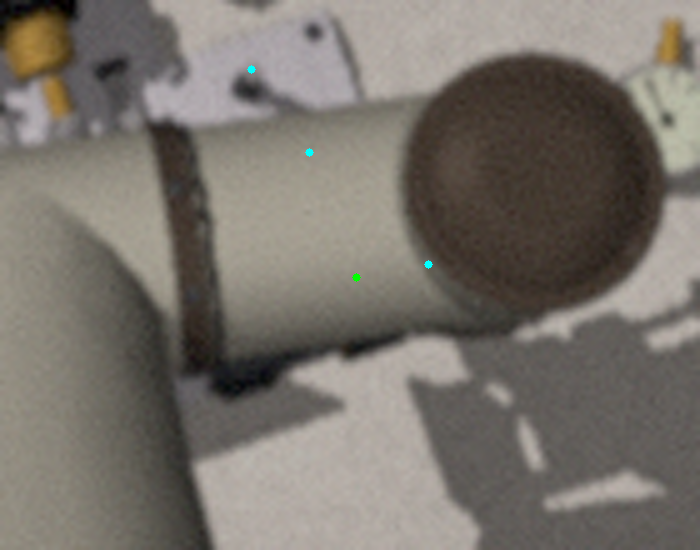

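```bash
python3 -m creep '[[0,-0.01,-0.005,0.06,0,0,0],[0,-0.01,-0.005,0.11,0,0,0],[0,-0.01,-0.005,0.145,0,0,0],[0,-0.01,-0.005,0.145,0,0,0],[0,-0.01,-0.005,0.145,0,0,0]]'; python3 - <<'E'
from go import *
print(here())
w=[]
for a in (.48,.8,1.1,1.4,1.7,2.0,2.3,2.6,2.85,3.1):
    u=np.array([-np.cos(a),-np.sin(a)]); d=np.array([np.sin(a),-np.cos(a)])
    e=9.5*abs(np.sin(a))+13*abs(np.cos(a))
    c=np.array([10,-115])+58*u-(7+e)*d
    print(a,c.round(1),to(c[0]/1e3,c[1]/1e3,.062))
E
```

```text
time_s: 3.2
tcp_pos: [0.5531, -0.0806, 0.0693]
ee_rot: [[-0.946, -0.325, 0.004], [-0.325, 0.946, -0.001], [-0.003, -0.003, -1.0]]
wrist_force: [0.7, 1.0, 0.8]
gripper_width: 0.005
(array([-0.0526, -0.1141,  0.0693]), array([0.7, 1. , 0.8]), 3.2)
0.48 [ -52.  -121.5] [-0.0022 -0.0245  0.0244]
0.8 [ -46.8 -140.7] [-0.0203 -0.0884  0.0246]
1.1 [ -35.3 -157. ] [-0.0591 -0.1424  0.0249]
1.4 [ -18.2 -169. ] [-0.1169 -0.1817  0.0252]
1.7 [  -0.5 -174.8] [-0.176  -0.2005  0.0254]
2.0 [  15.  -176.5] [-0.2277 -0.2054  0.0256]
2.3 [  31.7 -173.4] [-0.2831 -0.1945  0.0258]
2.6 [  47.8 -164.6] [-0.3366 -0.1647  0.0259]
2.85 [  59.2 -152.9] [-0.374  -0.1252  0.0259]
3.1 [  67.1 -137.8] [-0.3998 -0.0744  0.0258]
```

```bash
python3 -m creep '[[0,0.01,0,0.025,0,0,0],[0,0.01,0,0.025,0,0,0],[0,0.01,0,0.025,0,0,0]]'; python3 go.py " -47,-141,62" " -52,-121,62"
```

```text
time_s: 3.45
tcp_pos: [0.5503, -0.0817, 0.0622]
ee_rot: [[-0.946, -0.325, 0.005], [-0.325, 0.946, -0.001], [-0.004, -0.003, -1.0]]
wrist_force: [0.3, 0.3, 0.3]
gripper_width: 0.009
(array([-0.0556, -0.1141,  0.0622]), array([0.3, 0.3, 0.3]), 3.45)
 -47,-141,62 [-0.0298 -0.0892  0.001 ] mm [ -8.9 -26.8   0.3]
 -52,-121,62 [-0.0124 -0.0228  0.0007] mm [-3.7 -6.8  0.2]
yaw tool-station deg -0.66
```

```bash
python3 -m creep '[[0,-0.012,-0.023,0,0,0,0],[0,-0.018,-0.045,0,0,0,0],[0,-0.024,-0.067,0,0,0,0],[0,-0.03,-0.09,0,0,0,0],[0,-0.03,-0.09,0,0,0,0]]'; cat > nxt.py <<'E'
from go import *
print(here())
for a in (.8,1.1,1.4,1.7,2.0,2.3,2.6,2.85,3.1,3.25):
    u=np.array([-np.cos(a),-np.sin(a)]); d=np.array([np.sin(a),-np.cos(a)])
    e=9.5*abs(np.sin(a))+13*abs(np.cos(a))
    c=np.array([10,-115])+58*u-(7+e)*d
    print(a,c.round(1),to(c[0]/1e3,c[1]/1e3,.062))
E
python3 nxt.py
python3 - <<'E'
from geo import *
import cv2
cv2.imwrite("pics/scene2.png",cv2.resize(r.capture("scene")[100:260,120:320],None,fx=4,fy=3.75,interpolation=cv2.INTER_CUBIC))
E
```

```text
time_s: 3.87
tcp_pos: [0.5682, -0.1054, 0.0621]
ee_rot: [[-0.946, -0.324, 0.004], [-0.324, 0.946, -0.002], [-0.004, -0.003, -1.0]]
wrist_force: [-0.4, 1.3, 0.7]
gripper_width: 0.006
(array([-0.0467, -0.1425,  0.0621]), array([-0.4,  1.3,  0.7]), 3.8667)
0.8 [ -46.8 -140.7] [0.0003 0.006  0.0003]
1.1 [ -35.3 -157. ] [-0.0386 -0.048   0.0006]
1.4 [ -18.2 -169. ] [-0.0964 -0.0873  0.0009]
1.7 [  -0.5 -174.8] [-0.1556 -0.106   0.0012]
2.0 [  15.  -176.5] [-0.2072 -0.1108  0.0014]
2.3 [  31.7 -173.4] [-0.2627 -0.0998  0.0015]
2.6 [  47.8 -164.6] [-0.3161 -0.0699  0.0017]
2.85 [  59.2 -152.9] [-0.3535 -0.0304  0.0017]
3.1 [  67.1 -137.8] [-0.3792  0.0204  0.0016]
3.25 [  69.9 -129.6] [-0.3883  0.048   0.0016]
```

View pics/scene2.png

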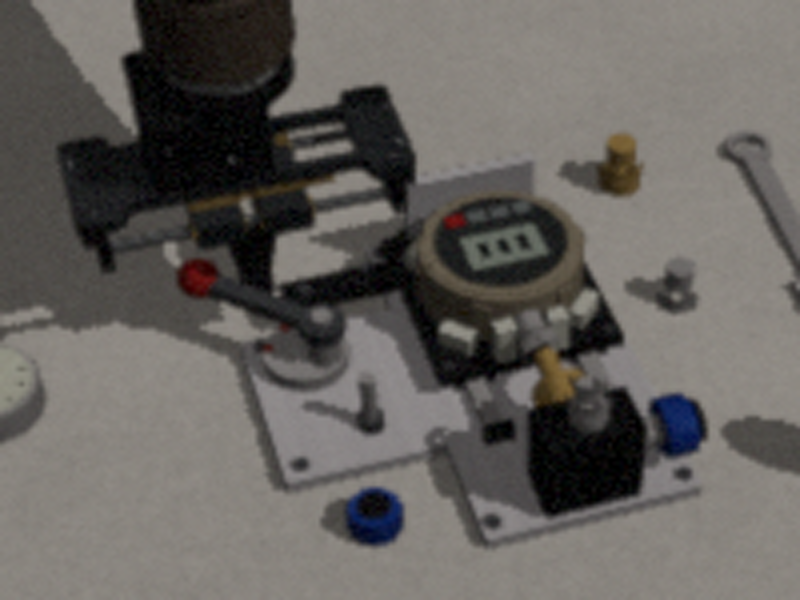

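The lever has begun to swing, with the fingers behind mid-bar at about (250,270) and the loose things untouched. I'll continue along the arc.

```bash
python3 -m creep '[[0,-0.02,-0.025,0,0,0,0],[0,-0.039,-0.048,0,0,0,0],[0,-0.06,-0.066,0,0,0,0],[0,-0.08,-0.08,0,0,0,0],[0,-0.097,-0.087,0,0,0,0]]'; python3 nxt.py
```

```text
time_s: 4.33
tcp_pos: [0.6044, -0.1211, 0.0619]
ee_rot: [[-0.946, -0.324, 0.003], [-0.324, 0.946, -0.002], [-0.003, -0.003, -1.0]]
wrist_force: [-2.6, 1.1, 0.0]
gripper_width: 0.005
(array([-0.0179, -0.1694,  0.0619]), array([-2.6,  1.1,  0. ]), 4.3333)
0.8 [ -46.8 -140.7] [ 0.0976  0.0945 -0.0009]
1.1 [ -35.3 -157. ] [ 0.0586  0.0405 -0.0006]
1.4 [ -18.2 -169. ] [ 0.0008  0.0013 -0.0003]
1.7 [  -0.5 -174.8] [-0.0584 -0.0174 -0.0001]
2.0 [  15.  -176.5] [-0.11   -0.0222  0.    ]
2.3 [  31.7 -173.4] [-0.1655 -0.0112  0.0002]
2.6 [  47.8 -164.6] [-2.189e-01  1.870e-02  2.000e-04]
2.85 [  59.2 -152.9] [-2.562e-01  5.830e-02  2.000e-04]
3.1 [  67.1 -137.8] [-2.820e-01  1.091e-01  1.000e-04]
3.25 [  69.9 -129.6] [-0.2911  0.1366  0.    ]
```

```bash
python3 -m creep '[[0,-0.02,-0.008,0,0,0,0],[0,-0.04,-0.014,0,0,0,0],[0,-0.06,-0.018,0,0,0,0],[0,-0.085,-0.021,0,0,0,0],[0,-0.11,-0.022,0,0,0,0]]'; python3 nxt.py | sed -n '1p;6,$p'; python3 - <<'E'
from geo import *
import cv2
cv2.imwrite("pics/scene3.png",cv2.resize(r.capture("scene")[100:260,120:320],None,fx=4,fy=3.75,interpolation=cv2.INTER_CUBIC))
E
```

```text
time_s: 4.75
tcp_pos: [0.6379, -0.1168, 0.0618]
ee_rot: [[-0.946, -0.324, 0.002], [-0.324, 0.946, -0.002], [-0.001, -0.003, -1.0]]
wrist_force: [-3.7, -0.4, -0.5]
gripper_width: 0.003
(array([ 0.015 , -0.1766,  0.0618]), array([-3.7, -0.4, -0.5]), 4.75)
2.0 [  15.  -176.5] [ 0.0002  0.0003 -0.0007]
2.3 [  31.7 -173.4] [-0.0553  0.0113 -0.0007]
2.6 [  47.8 -164.6] [-0.1087  0.0413 -0.0007]
2.85 [  59.2 -152.9] [-0.146   0.0808 -0.0008]
3.1 [  67.1 -137.8] [-0.1718  0.1317 -0.0009]
3.25 [  69.9 -129.6] [-0.1808  0.1592 -0.001 ]
```

View pics/scene3.png

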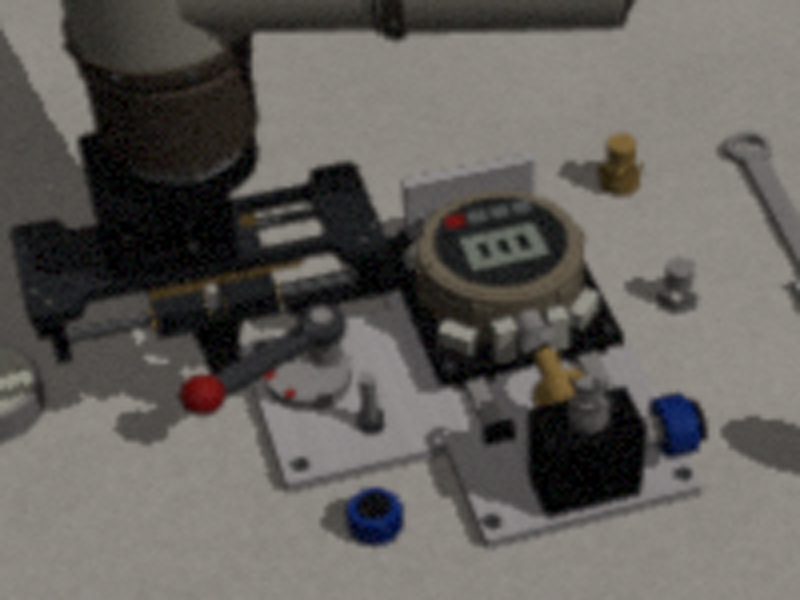

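The lever now points right and slightly forward (knob at (203,393)), and the cam is turning cleanly. Continuing round.

```bash
python3 -m creep '[[0,-0.028,0.005,0,0,0,0],[0,-0.055,0.011,0,0,0,0],[0,-0.082,0.025,0,0,0,0],[0,-0.109,0.041,0,0,0,0],[0,-0.128,0.06,0,0,0,0]]'; python3 nxt.py | sed -n '1p;8,$p'
```

```text
time_s: 5.22
tcp_pos: [0.6718, -0.0864, 0.0624]
ee_rot: [[-0.946, -0.325, 0.007], [-0.325, 0.946, -0.003], [-0.006, -0.005, -1.0]]
wrist_force: [-2.6, -2.3, 0.4]
gripper_width: 0.004
(array([ 0.0572, -0.1594,  0.0624]), array([-2.6, -2.3,  0.4]), 5.2167)
2.6 [  47.8 -164.6] [ 0.0311 -0.0177  0.0012]
2.85 [  59.2 -152.9] [-0.0063  0.0218  0.0012]
3.1 [  67.1 -137.8] [-0.0321  0.0726  0.0011]
3.25 [  69.9 -129.6] [-0.0412  0.1001  0.001 ]
```

```bash
python3 -m creep '[[0,-0.006,0.02,0,0,0,0],[0,-0.016,0.04,0,0,0,0],[0,-0.025,0.058,0,0,0,0],[0,-0.032,0.072,0,0,0,0],[0,-0.032,0.076,0,0,0,0]]'; python3 nxt.py | sed -n '1p;9,$p'; python3 - <<'E'
from geo import *
import cv2
cv2.imwrite("pics/scene4.png",cv2.resize(r.capture("scene")[100:260,120:320],None,fx=4,fy=3.75,interpolation=cv2.INTER_CUBIC))
E
```

```text
time_s: 5.63
tcp_pos: [0.6741, -0.0607, 0.0627]
ee_rot: [[-0.945, -0.326, 0.009], [-0.326, 0.945, -0.003], [-0.007, -0.006, -1.0]]
wrist_force: [0.5, -2.4, -0.7]
gripper_width: 0.006
(array([ 0.068 , -0.136 ,  0.0627]), array([ 0.5, -2.4, -0.7]), 5.6333)
2.85 [  59.2 -152.9] [ 0.029  -0.0567  0.0024]
3.1 [  67.1 -137.8] [ 0.0031 -0.006   0.0023]
3.25 [  69.9 -129.6] [-0.006   0.0216  0.0022]
```

View pics/scene4.png

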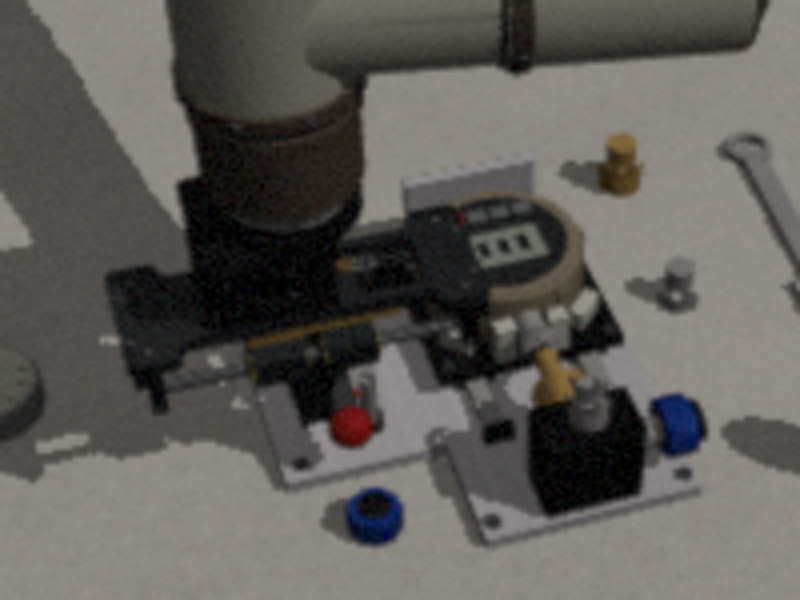

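```bash
python3 -m creep '[[0,0,0.012,0,0,0,0],[0,0,0.024,0,0,0,0],[0,0,0.03,0,0,0,0],[0,0,0.03,0,0,0,0]]'; python3 nxt.py | sed -n '1p;10,$p'
```

```text
time_s: 6.02
tcp_pos: [0.6732, -0.0563, 0.063]
ee_rot: [[-0.945, -0.326, 0.013], [-0.326, 0.945, -0.008], [-0.01, -0.011, -1.0]]
wrist_force: [6.3, -16.1, -4.9]
gripper_width: 0.005
(array([ 0.0687, -0.1315,  0.063 ]), array([  6.3, -16.1,  -4.9]), 6.0167)
3.1 [  67.1 -137.8] [ 0.0051 -0.0209  0.0034]
3.25 [  69.9 -129.6] [-0.004   0.0066  0.0032]
```

The side force jumped to 16 N, so the lever is against its pin. Backing off and lifting.

```bash
python3 -m creep '[[0,0,-0.04,0,0,0,0],[0,0,-0.06,-0.02,0,0,0],[0,0,-0.06,-0.15,0,0,0],[0,0,-0.06,-0.28,0,0,0],[0,0,-0.06,-0.3,0,0,0]]'; python3 go.py " -110,0,150"
```

```text
time_s: 6.43
tcp_pos: [0.6823, -0.0726, 0.1623]
ee_rot: [[-0.945, -0.327, 0.028], [-0.328, 0.945, -0.008], [-0.024, -0.017, -1.0]]
wrist_force: [0.2, 0.1, 1.8]
gripper_width: 0.009
(array([ 0.0718, -0.1499,  0.1623]), array([0.2, 0.1, 1.8]), 6.4333)
 -110,0,150 [0.6113 0.4946 0.018 ] mm [183.4 148.4   5.4]
yaw tool-station deg -0.52
```

```bash
python3 -m creep '[[0,0.12,0,0,0,0,0],[0,0.26,0,0,0,0,0],[0,0.4,0,0,0,0,0],[0,0.54,0,0,0,0,0],[0,0.61,0,0,0,0,0]]'; python3 go.py " -110,0,150"
```

```text
time_s: 6.85
tcp_pos: [0.5053, -0.1328, 0.1585]
ee_rot: [[-0.945, -0.326, 0.028], [-0.326, 0.945, -0.006], [-0.024, -0.015, -1.0]]
wrist_force: [-1.0, -0.3, -0.5]
gripper_width: 0.002
(array([-0.1152, -0.1472,  0.1585]), array([-1. , -0.3, -0.5]), 6.85)
 -110,0,150 [-0.0113  0.4911  0.0212] mm [ -3.4 147.3   6.4]
yaw tool-station deg -0.6
```

```bash
python3 - <<'E'
from go import *
import cv2
s=r.sense(); print(np.array(s["ee_rot"]).round(3).tolist(), here())
from scipy.spatial.transform import Rotation as Ro
c,q=np.cos(p[2]),np.sin(p[2]); T=np.array([[-c,-q,0],[-q,c,0],[0,0,-1.]])
print((Ro.from_matrix(np.array(s["ee_rot"]).T@T).as_rotvec()/np.pi).round(4))
for n in M: 
    a=r.capture(n); cv2.imwrite(f"pics/{n}5.png",cv2.resize(a[110:270,130:330],None,fx=4,fy=3.75,interpolation=cv2.INTER_CUBIC))
E
```

```text
[[-0.945, -0.326, 0.028], [-0.326, 0.945, -0.006], [-0.024, -0.015, -1.0]] (array([-0.1152, -0.1472,  0.1585]), array([-1. , -0.3, -0.5]), 6.85)
[-0.0048  0.0077 -0.0034]
```

View pics/scene5.png

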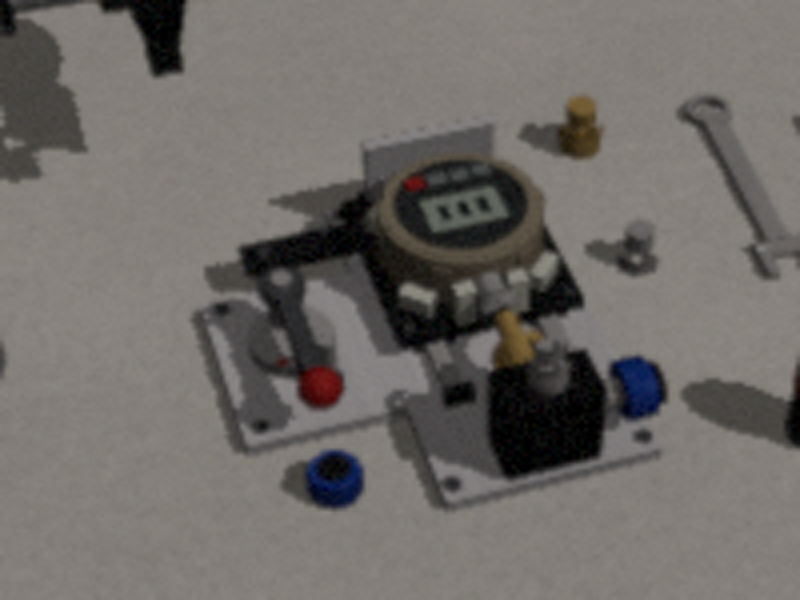

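View pics/top5.png

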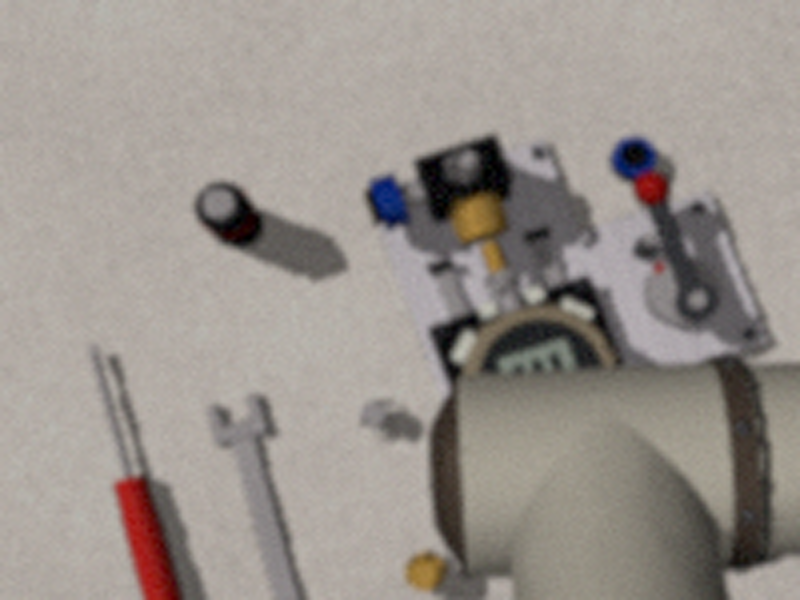

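```bash
python3 -m creep '[[0,-0.005,0.12,0.02,-0.005,0.008,0],[0,-0.01,0.25,0.05,-0.005,0.008,0],[0,-0.01,0.38,0.08,-0.005,0.008,0],[0,-0.01,0.49,0.1,-0.005,0.008,0],[0,-0.01,0.49,0.14,-0.005,0.008,0]]'; python3 go.py " -105,0,65"
```

```text
time_s: 7.37
tcp_pos: [0.4631, 0.0116, 0.1163]
ee_rot: [[-0.944, -0.331, 0.005], [-0.331, 0.944, 0.003], [-0.005, 0.001, -1.0]]
wrist_force: [-0.4, -0.7, 0.9]
gripper_width: 0.005
(array([-0.1064,  0.003 ,  0.1163]), array([-0.4, -0.7,  0.9]), 7.3667)
 -105,0,65 [-0.0037 -0.0103  0.1709] mm [-1.1 -3.1 51.3]
yaw tool-station deg -0.31
```

```bash
python3 -m creep '[[0,0,-0.01,0.09,0,0,0],[0,0,-0.01,0.17,0,0,0],[0,0,-0.01,0.17,0,0,0],[0,0,-0.01,0.17,0,0,0]]'; python3 go.py " -85,0,65"; python3 - <<'E'
from go import *
import cv2
for n in M: 
    a=r.capture(n); cv2.imwrite(f"pics/{n}6.png",cv2.resize(a[90:250,150:350],None,fx=4,fy=3.75,interpolation=cv2.INTER_CUBIC))
E
```

```text
time_s: 7.7
tcp_pos: [0.4649, 0.0095, 0.0651]
ee_rot: [[-0.943, -0.332, 0.004], [-0.332, 0.943, 0.002], [-0.004, 0.001, -1.0]]
wrist_force: [-0.0, 0.1, -0.2]
gripper_width: 0.008
(array([-0.1054,  0.0005,  0.0651]), array([-0. ,  0.1, -0.2]), 7.7)
 -85,0,65 [-0.068  -0.0012  0.0008] mm [-20.4  -0.4   0.2]
yaw tool-station deg -0.26
```

View pics/scene6.png

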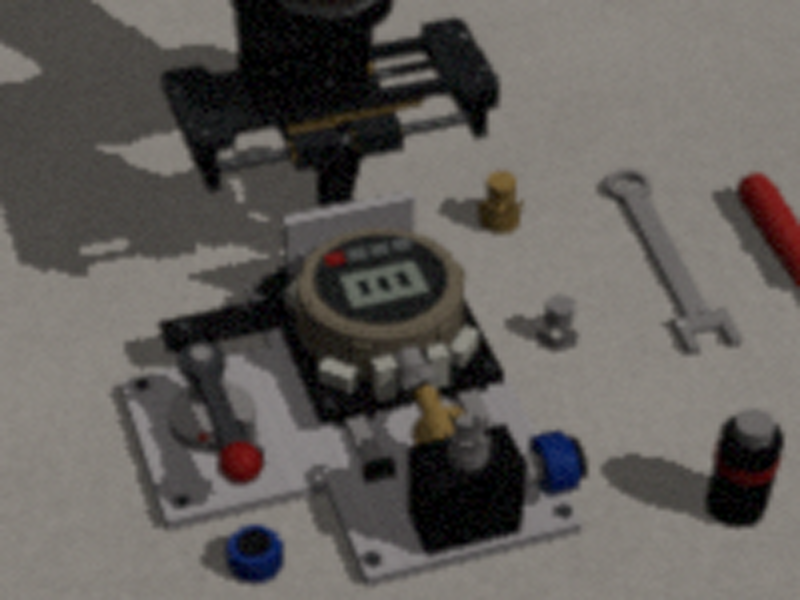

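The fingertips are behind the plate at (337,190), near its centre, and the lever is forward at its pin. Now pushing slowly.

```bash
python3 -m creep '[[0,-0.02,0,0,0,0,0],[0,-0.035,0,0,0,0,0],[0,-0.05,0,0,0,0,0],[0,-0.062,0,0,0,0,0],[0,-0.074,0,0,0,0,0]]'; python3 go.py " -58.5,0,65"
```

```text
time_s: 8.22
tcp_pos: [0.4855, 0.0162, 0.0667]
ee_rot: [[-0.944, -0.331, 0.003], [-0.331, 0.944, 0.002], [-0.004, 0.001, -1.0]]
wrist_force: [-4.5, -1.9, 2.2]
gripper_width: 0.006
(array([-0.0838, -0.0001,  0.0667]), array([-4.5, -1.9,  2.2]), 8.2167)
 -58.5,0,65 [-0.0842  0.001   0.0061] mm [-25.3   0.3   1.8]
yaw tool-station deg -0.32
```

Contact (about 5 N). Continuing the push.

```bash
python3 -m creep '[[0,-0.013,0,0,0,0,0],[0,-0.026,0,0,0,0,0],[0,-0.038,0,0,0,0,0],[0,-0.05,0,0,0,0,0],[0,-0.06,0,0,0,0,0]]'; python3 go.py " -58.5,0,65"
```

```text
time_s: 8.63
tcp_pos: [0.5023, 0.0221, 0.0665]
ee_rot: [[-0.944, -0.331, 0.002], [-0.331, 0.944, 0.002], [-0.002, 0.001, -1.0]]
wrist_force: [-4.9, -0.5, 0.3]
gripper_width: 0.005
(array([-0.066 , -0.0002,  0.0665]), array([-4.9, -0.5,  0.3]), 8.6333)
 -58.5,0,65 [-0.025   0.0009  0.0049] mm [-7.5  0.3  1.5]
yaw tool-station deg -0.33
```

```bash
python3 -m creep '[[0,-0.01,0,0,0,0,0],[0,-0.018,0,0,0,0,0],[0,-0.025,0,0,0,0,0],[0,-0.032,0,0,0,0,0],[0,-0.038,0,0,0,0,0]]'; python3 go.py " -58.5,0,65"
```

```text
time_s: 9.05
tcp_pos: [0.5083, 0.0241, 0.0658]
ee_rot: [[-0.944, -0.329, -0.01], [-0.329, 0.944, -0.001], [0.009, 0.002, -1.0]]
wrist_force: [-15.2, -4.0, 12.1]
gripper_width: 0.005
(array([-0.0597, -0.0004,  0.0658]), array([-15.2,  -4. ,  12.1]), 9.05)
 -58.5,0,65 [-0.0039  0.0013  0.0028] mm [-1.2  0.4  0.8]
yaw tool-station deg -0.4
```

```bash
python3 -m creep '[[0,-0.012,0,0,0,0,0],[0,-0.018,0,0,0,0,0],[0,-0.018,0,0,0,0,0],[0,-0.018,0,0,0,0,0]]'; python3 go.py
```

```text
time_s: 9.38
tcp_pos: [0.5081, 0.0239, 0.0652]
ee_rot: [[-0.944, -0.328, -0.021], [-0.328, 0.945, -0.005], [0.022, 0.002, -1.0]]
wrist_force: [-13.1, -3.7, 9.8]
gripper_width: 0.003
(array([-0.0598, -0.0005,  0.0652]), array([-13.1,  -3.7,   9.8]), 9.3833)
yaw tool-station deg -0.48
```

The carriage stays put under 13–15 N, so it has reached a hard stop. Retracting to check.

```bash
python3 -m creep '[[0,0.04,0,0,0,0,0],[0,0.1,0,0,0,0,0],[0,0.15,0,-0.05,0,0,0],[0,0.2,0,-0.18,0,0,0],[0,0.25,0,-0.3,0,0,0]]'; python3 -m creep '[[0,0.12,-0.04,-0.05,0,0,0],[0,0.24,-0.1,-0.1,0,0,0],[0,0.36,-0.2,-0.1,0,0,0],[0,0.4,-0.3,-0.1,0,0,0],[0,0.4,-0.35,-0.1,0,0,0]]';  python3 - <<'E'
from go import *
import cv2
for n in M: 
    a=r.capture(n); cv2.imwrite(f"pics/{n}7raw.png",a); cv2.imwrite(f"pics/{n}7.png",cv2.resize(a[120:270,150:350],None,fx=4,fy=4,interpolation=cv2.INTER_CUBIC))
print(here())
E
```

```text
time_s: 9.8
tcp_pos: [0.4403, 0.0, 0.1577]
ee_rot: [[-0.944, -0.329, -0.019], [-0.329, 0.944, -0.005], [0.02, 0.002, -1.0]]
wrist_force: [2.1, 1.0, 1.3]
gripper_width: 0.004
time_s: 10.22
tcp_pos: [0.3621, -0.1407, 0.1916]
ee_rot: [[-0.945, -0.327, -0.012], [-0.327, 0.945, -0.005], [0.013, -0.001, -1.0]]
wrist_force: [0.9, 0.9, 0.9]
gripper_width: 0.004
(array([-0.2503, -0.1067,  0.1912]), array([ 0.2,  0.9, -0.9]), 10.3167)
```

```bash
sleep 1
```

```text
(no output)
```

View pics/scene7.png

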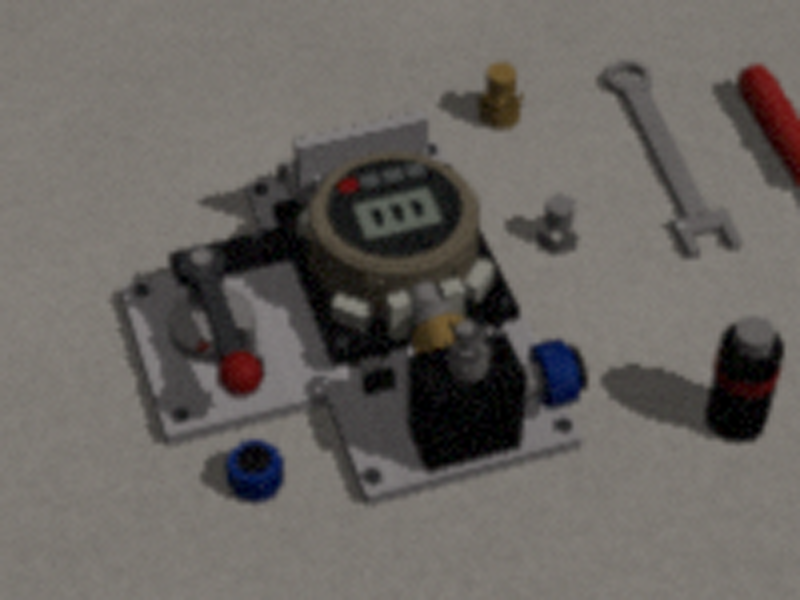

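View pics/top7.png

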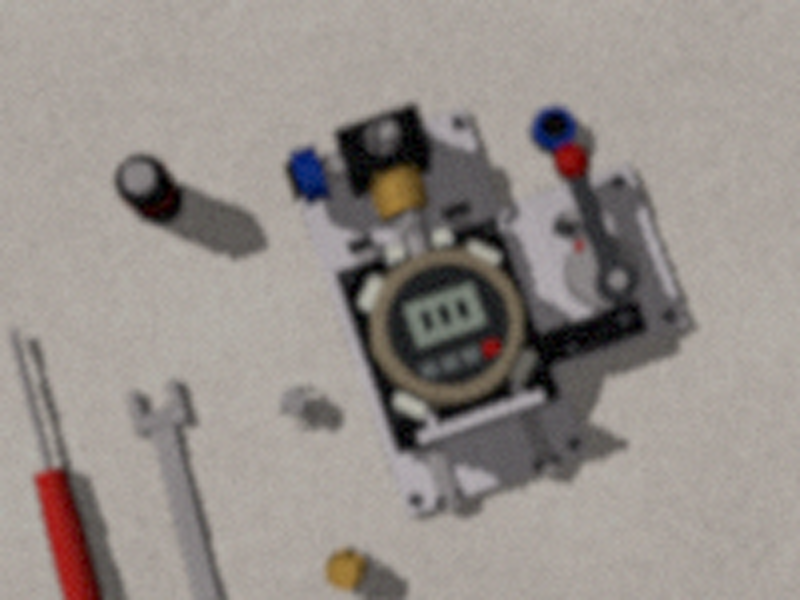

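```bash
python3 - <<'E'
from geo import *
import cv2
p=np.load("p.npy")
for n,(x0,y0,x1,y1) in dict(top=(247,193,284,230),scene=(226,150,268,182)).items():
    a=cv2.cvtColor(cv2.imread(f"pics/{n}0.png"),6); b=cv2.cvtColor(cv2.imread(f"pics/{n}7raw.png"),6)
    k=8; A=cv2.resize(a[y0:y1,x0:x1],None,fx=k,fy=k,interpolation=2); B=cv2.resize(b[y0-25:y1+25,x0-25:x1+25],None,fx=k,fy=k,interpolation=2)
    R=cv2.matchTemplate(B,A,cv2.TM_CCOEFF_NORMED); _,v,_,l=cv2.minMaxLoc(R); d=np.array(l)/k-25
    e=(proj(n,st(p,.018,0,.077))-proj(n,st(p,-.008,0,.077)))
    print(n,round(v,3),d,"expected for 26mm",e.round(2),"travel mm",round(26*d@e/(e@e),1))
    D=cv2.absdiff(a,b); 
E
```

```text
top 0.983 [-3.375 -9.5  ] expected for 26mm [-3.4  -9.57] travel mm 25.8
scene 0.974 [3.5   7.625] expected for 26mm [3.43 7.54] travel mm 26.3
```

Both cameras measure about 26 mm of travel (25.8 and 26.3), the lever is at its pin, and the loose things sit where they were. Handing in.

```bash
python3 -c "
from station import r
print(r.finish_job())"
```

```text
the job is handed in; nothing more can be done
None
```

The gauge is docked as far as I can measure, and I handed the job in at about 10.3 s; it reports no verdict.

- **Cam lock:** I swung the lever round to its stop pin with closed fingertips. The side force jumped to about 16 N at the pin. From the top picture I put the cam at about 3.14–3.17 rad, with the carriage still back.
- **Carriage:** I pushed it by the middle of its upright plate until it stopped moving under 13–15 N, then backed the arm clear.
- **Travel check:** Comparing the first and last pictures, the gauge had moved 25.8 mm (top camera) and 26.3 mm (scene camera) of the 26 mm travel. The nipple shows in the port and the gauge is level in its nest.
- **Loose things:** They look unmoved in the last pictures; I compared them by eye only, and the dial gauge lies outside that close-up.

Two checks were weaker than I wanted:
- **Station fit:** It left errors of 1–4 pixels (roughly 3–10 mm), mostly along the picture's vertical. I relied on touch and force for the final contacts.
- **Trained networks:** They often mixed up parts of the station, so I located everything from the pictures myself.

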